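Check-weigh the tipped power module and stand it in the rework tray

ROBOT

A 7-joint arm with a two-finger parallel gripper is mounted at the origin on the work surface. World frame = base frame: x ahead of the robot, y to its left, z up, the work surface at z = 0. Lengths are in mm, angles in rad, forces in N, time in s.
With the tool pointing down it reaches from about 425 to 950 mm from the base axis. Payload 16.7 kg.
Tool frame: the origin (TCP) lies on the front face of the gripper's body, between the roots of the fingers; the fingertips stand 97 mm ahead of it and the grasp point (between the pads) lies 78 mm ahead of it; z points along the fingers, y is the line along which they close (so a half turn about z gives the same grasp; the last joint's range is limited). The gripper opens to 94 mm and grips with 3 to 60 N. Pads are 16 mm wide; open, the fingers measure 119 mm over their backs; the gripper's body (75 mm by 177 mm) begins 78 mm behind the grasp point.
Start: joints at [-1.274, 0.426, 0.074, 1.606, -0.034, 1.111, -0.067], TCP at [291.658, 608.701, 302.667] pointing down, gripper open.
Joint ranges: [-2.85, 2.85], [-0.5, 2.14], [-1.23, 1.37], [0.21, 2.46], [-1.02, 4.16], [0.16, 2.05], [-2.73, 2.73]. Speed limits (rad/s): [1.89, 1.89, 2.39, 2.39, 3.01, 3.01, 3.01].

INTERFACE

Orientations are given as [roll, pitch, yaw] about the fixed x, y, z axes, in that order (R = Rz(yaw) Ry(pitch) Rx(roll)).
In Python, from plant import get_obs, capture, job_done gives the robot as it stands. The module is installed in compiled form; this text tells all that it offers.
- The arm moves only by the shell command python3 -m crank 'ROWS' [FORCE]. ROWS is JSON, a list of rows, each an object with "gripper": the finger opening in mm, from 0 to 94; "dp": the shift along the tool's x, y, z in mm, a list of three; "yaw": the turn about the tool's z in degrees. In form: [{"gripper": gripper, "dp": [tx, ty, tz], "yaw": yaw}, ...]. A call has 1 to 12 rows; each row is the pose to reach, as a shift and turn from the pose commanded when the call began, along the tool's axes at that moment; what a row does not reach only later rows make up. A row lasts 1/10 s, in which the tool goes at most 50 mm and 8.59 degrees, less where a joint would pass 70% of its speed; a pose out of reach is approached as far as the arm can. A call with a gripper value outside its range is refused whole. The fingers move at their own pace and stop on an object; FORCE is the grip in N (left out, the last holds). Time passes only in rows, so rows that repeat a pose let the fingers close. It gives the time, the measured TCP pose, the force, the opening and the grip force at its end, in the units of the state.
- get_obs(): the state, without advancing time (a new reading comes with each control period).
- capture(name): name is "side" or "top" or "wrist"; returns a dict with "color" (420x560x3 uint8, blue, green, red), "z_map" (420x560 float32, mm along the optical axis (not along the pixel's ray), 0 where there is no reading), "fx", "fy", "cx", "cy" (pixels), "k1" (the pictures are not rectified: a ray, as slopes to the right and down, at radius r is drawn at 1 + k1 r^2 times it, then the intrinsics apply), "cam_to_world" (4x4, takes a point from camera to world coordinates). Camera axes: x right, y up, looking along -z (the intrinsics and any distortion apply to the point x, -y, -z); pixel columns grow to the right and rows downward; lengths in mm; the calibration is good to about 2 mm. A picture is of the moment at which its call begins.
- job_done(): hands the job in; it is judged then, once.
The state is a dict: "time_s": time; "qpos": joint angles; "qd": joint speeds; "joint_torque": joint torques, N m; "tcp_pos": TCP position; "eef_rot": TCP orientation; "wrist_force": force on the tool from outside, world axes, zero at the start; "torque": the same for the moment, N m; "gripper_width": finger opening in mm; "grasp_force": force on a finger pad.
Only numpy, scipy, OpenCV 4.12 (cv2) and the standard library are available. Lean on these libraries where they do the work, as an engineer would, in place of code of your own. Each camera call takes 0.05 s, during which the arm holds its last target. There are 200 camera calls.

TASK

One of the three power modules on the free-spinning turntable has tipped over. Lift it off, lay it on its side on the middle of the bench scale's steel platform and let go of it for a good second so that it is weighed; then take it again and stand it upright, terminals up, on the floor of the black rework tray. Set it down gently both times, leave the other two modules standing on the turntable, and do not disturb the other things on the bench.

Things in the scene. Friction and masses are not known exactly. Their poses are not given: they have to be found in the camera images.
- module: tipped power module: grooved aluminium case 46 x 46 x 100 mm, about 0.4 kg; black end cap (last 12 mm) with two brass terminal studs (12 mm dia, 12 mm long, 22 mm apart). Origin at the centre of the case, near the centre of mass; x runs lengthwise from the plain foot (-50 mm) to the terminal end (+50, stud tips +62). Starts lying on a flat side on the platter; upright = x axis up
- upright_a: a like module standing upright on the turntable, terminals up; origin at the centre of its 100 mm case (50 mm above the platter), z axis up along its length
- upright_b: a second like module standing upright on the turntable; origin and axes as for upright_a
- turntable: fixed round base of the turntable; origin on the table on the spin axis. On it turns a free, plain grey platter of 160 mm radius with a flat top 45 mm above the table; it spins at a touch
- platter (a joint): angle of the platter about its upright axis (rad), unlimited
- scale: fixed bench scale, 200 (x) x 146 (y) mm over all; origin on the table under its middle; x axis away from its display strip
- scale_top (a point): centre of the scale's flat steel platform, 160 x 144 mm, on its top face 42 mm above the table; axes as the scale's
- tray: fixed black open rework tray, 170 x 170 mm outside, walls 5 mm thick and 25 mm high; origin on the table under its middle
- tray_in (a point): centre of the tray's inner floor (160 x 160 mm), 5 mm above the table; axes as the tray's
- spool: bystander: solder spool, 60 mm dia, 50 mm high, origin under its middle
- screwdriver: bystander: screwdriver lying on the bench
- brush: bystander: brush lying on the bench
- flux: bystander: white bottle, 48 mm dia, 100 mm high, origin under its middle
- meter: bystander: black hand multimeter lying flat, 140 x 70 x 34 mm, origin under its middle
- partsbox: bystander: small white open box, 110 x 80 x 40 mm, origin under its middle
Mind the look-alikes: they are no part of the job. What is shaped like the module but red or turquoise is not meant.

How it is judged (in metres and radians):
On the way:
1. the module lies on its side, at rest and let go, on the scale's platform (its middle within 50 mm of the platform's centre) for 0.8 s (contact force between module and scale above 1 N and angle between module's own x axis and vertical between 1.42 and 1.72 rad and horizontal distance between module and scale_top below 0.05 m and z of module in the frame of scale_top below 0.032 m and contact force between each of the fingers, the arm and module below 0.1 N and linear speed of module below 0.03 m/s and angular speed of module below 0.2 rad/s), for 0.8 s.
At the end, for the whole second after the job is handed in: the module has been weighed (lying on its side on the scale's platform, let go) and now stands upright, terminals up (within 0.1 rad), wholly inside the tray on its floor, released and at rest; the two other modules still stand upright (within 0.2 rad) on the turntable (angle between module's own x axis and vertical below 0.1 rad and contact force between module and tray above 1 N and x of module in the frame of tray_in between -0.06 and 0.06 m and y of module in the frame of tray_in between -0.06 and 0.06 m and z of module in the frame of tray_in below 0.056 m and contact force between each of the fingers, the arm and module below 0.1 N and linear speed of module below 0.03 m/s and angular speed of module below 0.2 rad/s and angle between each of upright_a, upright_b's own z axis and vertical below 0.2 rad and horizontal distance between each of upright_a, upright_b and turntable below 0.16 m and height (world z) of each of upright_a, upright_b above 0.085 m); the robot touches nothing.
It fails at once if one of the two standing modules is knocked over or off the turntable (not (angle between each of upright_a, upright_b's own z axis and vertical below 0.4 rad and height (world z) of each of upright_a, upright_b above 0.07 m)).
It fails at once if the module is dropped onto the scale or the tray (out of the fingers and moving faster than 0.35 m/s within 50 mm above its resting place) (linear speed of module above 0.35 m/s and contact force between the fingers and module below 0.1 N and ((horizontal distance between module and scale_top below 0.09 m and z of module in the frame of scale_top below 0.073 m) or (horizontal distance between module and tray_in below 0.09 m and z of module in the frame of tray_in below 0.1 m))).
It fails at once if a bystander (spool, screwdriver, brush, bottle, multimeter, parts box) is moved by more than 40 mm (distance of any of spool, screwdriver, brush, flux, meter, partsbox from where it was at the start of the episode above 0.04 m).
It also fails if it takes over 62 s, if anything falls off the work surface, if the arm or the gripper's body presses on something with over 40 N, if the wrist force passes 120 N, or if a joint passes its speed limit or range.

## Working session

There is one attempt and no reset: what is moved stays moved. The work goes in short steps, Python scripts to look and compute and a shell command to move; the robot and the scene stay as the last step left them, time stands still between calls to the robot, and variables do not carry over. Pictures are saved under pics/ and viewed, at most 10 in all, crops included, and the job is handed in when it is done.

```bash
mkdir -p pics
cat > h.py <<'E'
import numpy as np,cv2
from plant import get_obs,capture
def cloud(c):
    z=c["z_map"];h,w=z.shape
    K=np.array([[c["fx"],0,c["cx"]],[0,c["fy"],c["cy"]],[0,0,1.]])
    v,u=np.mgrid[:h,:w]
    p=np.stack([u,v],-1).reshape(-1,1,2).astype(float)
    n=cv2.undistortPoints(p,K,np.array([c["k1"],0,0,0.])).reshape(h,w,2)
    P=np.stack([n[...,0]*z,-n[...,1]*z,-z,np.ones_like(z)],-1)
    W=(P@np.array(c["cam_to_world"]).T)[...,:3]
    W[z==0]=np.nan
    return W
E
python3 - <<'E'
from h import *
o=get_obs();print({k:np.round(v,3) for k,v in o.items()})
ims=[]
for n in ("top","side","wrist"):
    c=capture(n);np.savez(n+"0.npz",**c);cv2.imwrite(f"pics/{n}0.png",c["color"]);print(n,c["fx"],c["k1"],np.round(c["cam_to_world"],2).tolist())
E
```

```text
{'time_s': np.float64(0.0), 'qpos': array([-1.274,  0.427,  0.074,  1.607, -0.034,  1.111, -0.067]), 'qd': array([ 0.001,  0.   , -0.   ,  0.001,  0.   ,  0.   ,  0.   ]), 'joint_torque': array([-1.0000e-03, -9.3583e+01,  3.6670e+00, -4.5417e+01, -4.9000e-02,
        2.1000e-02,  0.0000e+00]), 'tcp_pos': array([291.518, 608.452, 301.982]), 'eef_rot': array([-3.14 ,  0.   ,  2.695]), 'wrist_force': array([ 0.003, -0.61 , -0.323]), 'torque': array([-0.027,  0.051,  0.044]), 'grasp_force': np.float64(0.0), 'gripper_width': np.float64(94.159)}
top 433.1619767008029 0.01639005056667218 [[0.03, 0.98, -0.19, 289.95], [-1.0, 0.03, -0.01, -16.96], [-0.0, 0.19, 0.98, 1361.51], [0.0, 0.0, 0.0, 1.0]]
side 485.0901637167875 -0.013748023076579453 [[0.97, 0.12, -0.2, 212.17], [-0.24, 0.51, -0.83, -1261.94], [0.01, 0.85, 0.53, 868.22], [0.0, 0.0, 0.0, 1.0]]
wrist 305.42565954599394 -0.015220132836323313 [[0.43, -0.86, -0.26, 213.78], [0.9, 0.41, 0.13, 646.52], [-0.0, -0.29, 0.96, 384.38], [0.0, 0.0, 0.0, 1.0]]
```

View pics/top0.png

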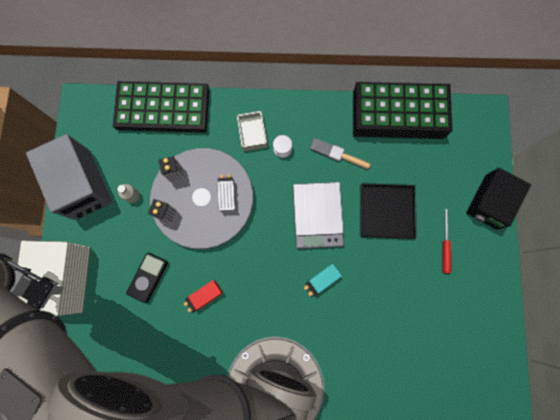

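View pics/side0.png

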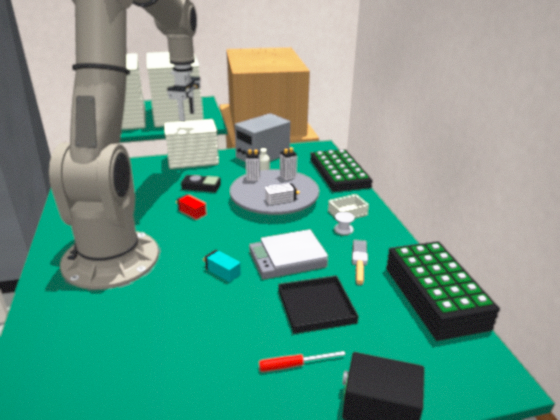

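The top view shows the tipped module at (227,195) with its studs toward (224,177). The standing modules are at (170,166) and (160,209), the scale platform at (318,208) and the tray at (388,211). The side view confirms the layout: nothing is close around the module, and the studs point to +x.

Run:
```python
from h import *
for n in ("top","side"):
    c=dict(np.load(n+"0.npz"));W=cloud(c);X,Y,Z=np.moveaxis(W,-1,0);b=c["color"].astype(int)
    def rep(name,m):
        m=np.nan_to_num(m).astype(np.uint8)
        nn,l,s,_=cv2.connectedComponentsWithStats(m)
        for i in range(1,nn):
            if s[i,4]<60: continue
            k=l==i;P=W[k]
            r=cv2.minAreaRect(P[:,:2].astype(np.float32))
            print(n,name,s[i,4],"med",np.round(np.median(P,0),1),"rect",np.round(r[0],1),np.round(r[1],1),round(r[2],1),"pix",s[i,:4])
    reg=(X>350)&(X<900)&(Y>-300)&(Y<480)
    rep("z80-105",reg&(Z>80)&(Z<105)&(Y<200))
    rep("z130+",reg&(Z>135)&(Z<175))
    rep("z38-60",reg&(Z>36)&(Z<60))
    rep("black",reg&(b.max(-1)<45)&(Z<40)&(Y<0))
    k=reg&(b.max(-1)<45)&(Z<15)&(Y<0);print("trayfloor z",np.nanmedian(Z[k]))
```

```text
top z80-105 135 med [ 865.  -265.    83.1] rect [ 868.1 -270.2] [43.2 57.5] 4.9 pix [360  97  20  14]
top z80-105 94 med [ 816.1 -264.4   82. ] rect [ 815.1 -263.6] [34.7 43.6] 88.4 pix [362 113  12  14]
top z80-105 512 med [561.4 166.2  90.7] rect [563.7 166.8] [101.   46.5] 6.2 pix [217 177  17  35]
top z130+ 257 med [630.2 331.1 145.4] rect [631. 333.] [46.4 46.5] 16.3 pix [158 157  19  19]
top z130+ 270 med [501.6 347.3 145.4] rect [502.6 349.6] [46.9 46.4] 73.2 pix [148 199  21  20]
top z38-60 2074 med [843.  367.9  40.9] rect [841.4 366. ] [227.6 117.4] 89.8 pix [134  93  73  37]
top z38-60 99 med [ 786.2 -247.9   51.6] rect [ 826.  -238.9] [133.3  60. ] 31.6 pix [354  98  24  37]
top z38-60 263 med [736.7   1.9  49.4] rect [737.1   1.1] [57.7 57.1] 1.9 pix [273 136  19  18]
top z38-60 6737 med [553.5 245.5  45.1] rect [558.  246.4] [315.4 316.8] 47.2 pix [150 149 102 100]
top z38-60 2321 med [ 532.7 -113.4   41.8] rect [ 534.7 -113.7] [160.3 144.1] 4.3 pix [293 183  50  53]
top black 123 med [ 786.4 -245.3   28.9] rect [ 826.8 -239.6] [135.6  59. ] 31.3 pix [353 100  23  37]
t
[... 673 characters left out ...]
ect [841.1 362.4] [117.8 232.4] 0.4 pix [315 155  46  29]
side z38-60 2509 med [543.6 221.5  44.7] rect [556.4 236.5] [315.1 316.8] 59.3 pix [230 170  89  44]
side z38-60 186 med [741.   -0.8  48.5] rect [759.1  27.3] [143.   59.7] 54.2 pix [336 206  26  17]
side z38-60 1556 med [ 532.8 -126.3   41.5] rect [ 534.7 -120. ] [161.3 150.8] 4.5 pix [261 230  66  36]
side z38-60 83 med [ 786.  -268.6   50.2] rect [ 787.  -263.1] [73.5  7.5] 89.7 pix [388 253  11  20]
side black 105 med [ 785.8 -273.4   24.9] rect [ 786.8 -270.3] [ 7.1 58.6] 0.8 pix [387 260  11  20]
side black 353 med [ 549.9 -260.7   11.1] rect [ 538.  -277.2] [ 44.  168.1] 89.8 pix [280 277  61  20]
trayfloor z 8.645566977517547
```

```bash
cat >> h.py <<'E'
def go(x,y,z,yawdeg):
    o=get_obs();p=np.array(o["tcp_pos"]);yw=o["eef_rot"][2]
    from scipy.spatial.transform import Rotation as R
    d=R.from_euler("xyz",o["eef_rot"]).as_matrix().T@(np.array([x,y,z])-p)
    t=-(((yawdeg-np.degrees(yw))+90)%180-90)
    print("t",round(o["time_s"],2),"pos",np.round(p,1),"rpy",np.round(np.degrees(o["eef_rot"]),1),"q7",round(o["qpos"][6],2),"w",round(o["gripper_width"],1),"gf",round(o["grasp_force"],1),"F",np.round(o["wrist_force"],1))
    print("dp",np.round(d,1),"yaw",round(t,1))
E
python3 - <<'E'
from h import *
go(564,166.5,260,6.2)
c=dict(np.load("top0.npz"));W=cloud(c);X,Y,Z=np.moveaxis(W,-1,0)
for n in("top","side"):
    c=dict(np.load(n+"0.npz"));W=cloud(c);X,Y,Z=np.moveaxis(W,-1,0)
    k=(X>420)&(X<660)&(Y<-187)&(Y>-400)&(Z>20)&(Z<28)
    r=cv2.minAreaRect(W[k][:,:2].astype(np.float32));print(n,"tray",k.sum(),r)
E
```

```text
t 0.15 pos [291.6 608.5 302.2] rpy [-179.9    0.   154.4] q7 -0.07 w 93.9 gf 0.0 F [ 0.4 -0.6  0.2]
dp [-436.7 -280.9   42.5] yaw -31.8
top tray 246 ((524.3663330078125, -292.5960998535156), (201.3760528564453, 212.82138061523438), 0.5739954113960266)
side tray 423 ((523.477294921875, -293.3564758300781), (203.35061645507812, 212.38291931152344), 0.08115556091070175)
```

```bash
python3 -m crank '[{"gripper":94,"dp":[-40,-26,4],"yaw":-4},{"gripper":94,"dp":[-80,-51,8],"yaw":-8},{"gripper":94,"dp":[-120,-77,12],"yaw":-12},{"gripper":94,"dp":[-160,-103,16],"yaw":-16},{"gripper":94,"dp":[-200,-129,20],"yaw":-20},{"gripper":94,"dp":[-240,-154,23],"yaw":-24},{"gripper":94,"dp":[-280,-180,27],"yaw":-28},{"gripper":94,"dp":[-320,-206,31],"yaw":-31.8},{"gripper":94,"dp":[-360,-232,35],"yaw":-31.8},{"gripper":94,"dp":[-400,-257,39],"yaw":-31.8},{"gripper":94,"dp":[-436.7,-281,42.5],"yaw":-31.8},{"gripper":94,"dp":[-436.7,-281,42.5],"yaw":-31.8}]' 30
python3 -m crank '[{"gripper":94,"dp":[0,0,0],"yaw":0},{"gripper":94,"dp":[0,0,0],"yaw":0},{"gripper":94,"dp":[0,0,0],"yaw":0}]'
python3 - <<'E'
from h import *
go(564,166.5,260,6.2)
c=capture("wrist");np.savez("w1.npz",**c);cv2.imwrite("pics/w1.png",c["color"])
W=cloud(c);X,Y,Z=np.moveaxis(W,-1,0)
k=(abs(X-563)<75)&(abs(Y-166)<60)&(Z>80)&(Z<105)
r=cv2.minAreaRect(W[k][:,:2].astype(np.float32));print(k.sum(),r,np.median(Z[k]))
E
```

```text
time_s: 1.35
tcp_pos: [566.4, 160.3, 259.7]
eef_rot: [-3.139, 0.0, -3.041]
wrist_force: [-0.2, 0.5, 0.7]
gripper_width: 93.9
grasp_force: 0.0
time_s: 1.65
tcp_pos: [563.5, 167.9, 260.2]
eef_rot: [3.141, -0.0, -3.031]
wrist_force: [0.9, -0.0, -0.2]
gripper_width: 93.8
grasp_force: 0.0
t 1.65 pos [563.5 167.9 260.2] rpy [ 180.    -0.  -173.7] q7 1.34 w 93.8 gf 0.0 F [ 0.9 -0.  -0.2]
dp [-0.3 -1.5  0.2] yaw 0.1
5794 ((562.3673706054688, 165.1002197265625), (99.86514282226562, 46.04798126220703), 5.796609878540039) 91.11512773800735
```

View pics/w1.png

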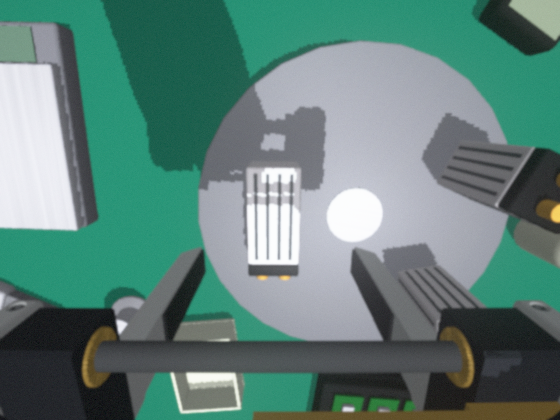

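The wrist view shows the module at (273,215) between the fingers, studs at (273,278) toward world +x. The right finger is clear of the standing modules.

```bash
python3 -m crank '[{"gripper":94,"dp":[1,-1,30],"yaw":0},{"gripper":94,"dp":[1,-1,60],"yaw":0},{"gripper":94,"dp":[1,-1,85],"yaw":0},{"gripper":94,"dp":[1,-1,105],"yaw":0},{"gripper":94,"dp":[1,-1,112],"yaw":0},{"gripper":94,"dp":[1,-1,112],"yaw":0},{"gripper":94,"dp":[1,-1,112],"yaw":0},{"gripper":70,"dp":[1,-1,112],"yaw":0},{"gripper":60,"dp":[1,-1,112],"yaw":0},{"gripper":54,"dp":[1,-1,112],"yaw":0},{"gripper":50,"dp":[1,-1,112],"yaw":0},{"gripper":46,"dp":[1,-1,112],"yaw":0}]' 25
python3 -m crank '[{"gripper":40,"dp":[0,0,0],"yaw":0},{"gripper":30,"dp":[0,0,0],"yaw":0},{"gripper":30,"dp":[0,0,0],"yaw":0},{"gripper":30,"dp":[0,0,0],"yaw":0}]' 25
python3 - <<'E'
from h import *
go(563,166,188,6.2)
E
```

```text
time_s: 2.9
tcp_pos: [563.2, 165.5, 148.3]
eef_rot: [3.142, 0.0, -3.033]
wrist_force: [-0.4, 0.3, 0.1]
gripper_width: 57.4
grasp_force: 0.0
time_s: 3.3
tcp_pos: [563.2, 165.3, 148.2]
eef_rot: [-3.141, -0.0, -3.034]
wrist_force: [-0.3, -1.4, 1.5]
gripper_width: 46.0
grasp_force: 25.0
t 3.3 pos [563.2 165.3 148.2] rpy [-180.    -0.  -173.8] q7 1.37 w 46.0 gf 25.0 F [-0.3 -1.4  1.5]
dp [  0.1   0.7 -39.8] yaw -0.0
```

```bash
python3 -m crank '[{"gripper":30,"dp":[0,0,-6],"yaw":0},{"gripper":30,"dp":[0,0,-18],"yaw":0},{"gripper":30,"dp":[0,0,-35],"yaw":0},{"gripper":30,"dp":[0,0,-55],"yaw":0},{"gripper":30,"dp":[0,0,-75],"yaw":0},{"gripper":30,"dp":[0,0,-90],"yaw":0},{"gripper":30,"dp":[0,0,-100],"yaw":0},{"gripper":30,"dp":[0,0,-100],"yaw":0},{"gripper":30,"dp":[0,0,-100],"yaw":0}]' 25
python3 - <<'E'
from h import *
go(535,-114,245,5)
E
```

```text
time_s: 4.2
tcp_pos: [562.9, 165.5, 247.8]
eef_rot: [-3.142, -0.0, -3.033]
wrist_force: [-0.4, 0.3, -4.2]
gripper_width: 46.2
grasp_force: 25.0
t 4.2 pos [562.9 165.5 247.8] rpy [-180.    -0.  -173.8] q7 1.35 w 46.2 gf 25.0 F [-0.4  0.3 -4.2]
dp [  58.  -274.9    2.8] yaw 1.2
```

```bash
python3 -m crank '[{"gripper":30,"dp":[3,-14,0],"yaw":0},{"gripper":30,"dp":[10,-45,0],"yaw":0},{"gripper":30,"dp":[17,-80,0],"yaw":0},{"gripper":30,"dp":[25,-118,0],"yaw":0},{"gripper":30,"dp":[33,-156,0],"yaw":0},{"gripper":30,"dp":[41,-194,0],"yaw":0},{"gripper":30,"dp":[48,-228,0],"yaw":0},{"gripper":30,"dp":[54,-255,0],"yaw":1},{"gripper":30,"dp":[57,-270,0],"yaw":1},{"gripper":30,"dp":[58,-275,0],"yaw":1},{"gripper":30,"dp":[58,-275,0],"yaw":1},{"gripper":30,"dp":[58,-275,0],"yaw":1}]' 25
python3 - <<'E'
from h import *
c=capture("wrist");np.savez("w2.npz",**c);cv2.imwrite("pics/w2.png",c["color"])
for n in("top","wrist","side"):
  c=capture(n)
  W=cloud(c);X,Y,Z=np.moveaxis(W,-1,0)
  k=(abs(X-535)<100)&(abs(Y+114)<100)&(Z>36)&(Z<50)
  r=cv2.minAreaRect(W[k][:,:2].astype(np.float32));print(n,k.sum(),r,np.median(Z[k]))
  k=(abs(X-535)<70)&(abs(Y+114)<30)&(Z>125)&(Z<155);print("module bottom?",k.sum(),np.percentile(Z[k],[1,50]) if k.any() else 0)
go(535,-114,160,5)
E
```

```text
time_s: 5.4
tcp_pos: [535.1, -113.4, 247.8]
eef_rot: [3.141, -0.001, -3.05]
wrist_force: [0.9, 0.0, -4.1]
gripper_width: 46.1
grasp_force: 25.0
top 29 ((551.492431640625, -50.494667053222656), (9.685455322265625, 103.84972381591797), 80.1646499633789) 41.64138837481141
module bottom? 0 0
wrist 12530 ((532.6802368164062, -116.12509155273438), (158.2538604736328, 144.6168975830078), 4.413516998291016) 42.15381181764835
module bottom? 197 [146.91602068 151.28217696]
side 1561 ((533.8773803710938, -118.24010467529297), (162.02871704101562, 153.81527709960938), 3.739846706390381) 41.455429915934474
module bottom? 96 [143.6275745  150.11098689]
t 5.6 pos [ 535.3 -113.3  248.1] rpy [ 180.    -0.  -174.7] q7 1.85 w 46.1 gf 25.0 F [-0.2 -0.5 -3.7]
dp [ 0.4 -0.7 88.1] yaw 0.3
```

View pics/w2.png

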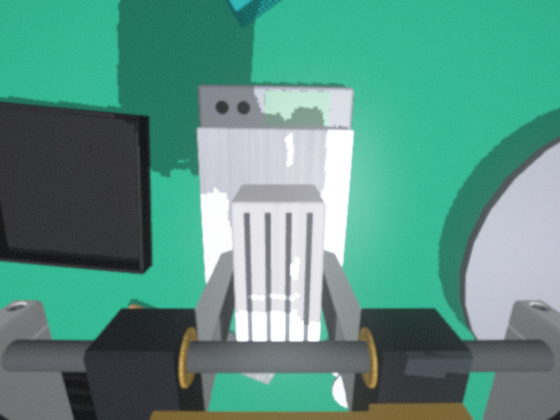

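The wrist view shows the module level in the grip above the platform (platform 198–352 × 128–285), with the tray at left, around (75,190). Next I lower it gently.

```bash
python3 -m crank '[{"gripper":30,"dp":[1,-1,15],"yaw":0},{"gripper":30,"dp":[1,-1,40],"yaw":0},{"gripper":30,"dp":[1,-1,65],"yaw":0},{"gripper":30,"dp":[1,-1,84],"yaw":0},{"gripper":30,"dp":[1,-1,94],"yaw":0},{"gripper":30,"dp":[1,-1,98],"yaw":0},{"gripper":30,"dp":[1,-1,100],"yaw":0},{"gripper":30,"dp":[1,-1,101],"yaw":0},{"gripper":30,"dp":[1,-1,102],"yaw":0},{"gripper":30,"dp":[1,-1,103],"yaw":0},{"gripper":30,"dp":[1,-1,103],"yaw":0},{"gripper":30,"dp":[1,-1,103],"yaw":0}]' 25
```

```text
time_s: 6.8
tcp_pos: [534.3, -115.3, 145.4]
eef_rot: [-3.142, 0.0, -3.051]
wrist_force: [0.1, 0.7, -3.3]
gripper_width: 46.1
grasp_force: 25.0
```

```bash
python3 -m crank '[{"gripper":30,"dp":[0,0,0.5],"yaw":0},{"gripper":30,"dp":[0,0,1],"yaw":0},{"gripper":30,"dp":[0,0,1],"yaw":0}]' 25; python3 -m crank '[{"gripper":30,"dp":[0,0,0.3],"yaw":0},{"gripper":30,"dp":[0,0,0.6],"yaw":0},{"gripper":30,"dp":[0,0,0.6],"yaw":0}]' 25
```

```text
time_s: 7.1
tcp_pos: [534.4, -115.3, 145.2]
eef_rot: [3.141, 0.0, -3.051]
wrist_force: [-6.8, 2.4, 15.7]
gripper_width: 45.7
grasp_force: 25.0
time_s: 7.4
tcp_pos: [534.4, -115.3, 145.1]
eef_rot: [3.141, 0.001, -3.051]
wrist_force: [-10.9, 2.0, 29.8]
gripper_width: 45.8
grasp_force: 25.0
```

```bash
python3 -m crank '[{"gripper":30,"dp":[0,0,-0.9],"yaw":0},{"gripper":30,"dp":[0,0,-0.9],"yaw":0},{"gripper":50,"dp":[0,0,-0.9],"yaw":0},{"gripper":60,"dp":[0,0,-1],"yaw":0},{"gripper":80,"dp":[0,0,-1],"yaw":0},{"gripper":80,"dp":[0,0,-1],"yaw":0},{"gripper":80,"dp":[0,0,-20],"yaw":0},{"gripper":80,"dp":[0,0,-50],"yaw":0},{"gripper":80,"dp":[0,0,-80],"yaw":0},{"gripper":80,"dp":[0,0,-110],"yaw":0},{"gripper":80,"dp":[0,0,-130],"yaw":0},{"gripper":80,"dp":[0,0,-140],"yaw":0}]' 25
python3 -m crank '[{"gripper":80,"dp":[0,0,0],"yaw":0},{"gripper":80,"dp":[0,0,0],"yaw":0},{"gripper":80,"dp":[0,0,0],"yaw":0},{"gripper":80,"dp":[0,0,0],"yaw":0},{"gripper":80,"dp":[0,0,0],"yaw":0},{"gripper":80,"dp":[0,0,0],"yaw":0}]'
python3 - <<'E'
from h import *
for n in("wrist","side","top"):
  c=capture(n);np.savez(n+"3.npz",**c)
  if n=="wrist":cv2.imwrite("pics/w3.png",c["color"])
  W=cloud(c);X,Y,Z=np.moveaxis(W,-1,0)
  k=(abs(X-535)<100)&(abs(Y+114)<60)&(Z>82)&(Z<95)
  if k.any(): r=cv2.minAreaRect(W[k][:,:2].astype(np.float32));print(n,k.sum(),r,np.median(Z[k]))
  # tray: dark region around
  b=c["color"].max(-1);k=(b<60)&(abs(X-530)<110)&(Y<-188)&(Y>-400)&(Z<30)
  m=cv2.morphologyEx(np.nan_to_num(k).astype(np.uint8),cv2.MORPH_OPEN,np.ones((3,3)))
  nn,l,s,_=cv2.connectedComponentsWithStats(m)
  if nn>1:
    i=1+np.argmax(s[1:,4]);P=W[l==i];f=P[P[:,2]<9];g=P[P[:,2]>18]
    for q in(f,g):
      if len(q)>3:print(n,"tray",len(q),cv2.minAreaRect(q[:,:2].astype(np.float32)),np.median(q[:,2]))
go(576,-110,143,5)
E
```

```text
time_s: 8.6
tcp_pos: [534.8, -115.4, 285.3]
eef_rot: [-3.141, 0.002, -3.051]
wrist_force: [-0.8, 0.5, -0.4]
gripper_width: 79.8
grasp_force: 0.0
time_s: 9.2
tcp_pos: [534.2, -115.3, 283.2]
eef_rot: [-3.142, -0.001, -3.051]
wrist_force: [-0.0, 0.6, -0.1]
gripper_width: 79.9
grasp_force: 0.0
wrist 4822 ((533.2150268554688, -114.07044219970703), (99.42973327636719, 46.09222412109375), 5.007847309112549) 88.13853920244043
wrist tray 14798 ((536.972900390625, -326.5257873535156), (148.44464111328125, 167.14337158203125), 89.33909606933594) 5.22283291027361
wrist tray 2039 ((537.7059326171875, -325.8047180175781), (148.0294952392578, 168.8115234375), 89.91168212890625) 24.530065604612332
side 337 ((534.4761962890625, -116.55976867675781), (99.97616577148438, 53.01565170288086), 5.436541557312012) 87.00918551261498
side tray 2053 ((538.2765502929688, -326.63946533203125), (168.14720153808594, 145.50955200195312), 0.02919667586684227) 4.5189473617163
side tray 181 ((537.6170654296875, -328.9569091796875), (141.5405731201172, 168.35540771484375), 89.50923919677734) 21.988980615034166
top tray 2039 ((537.735595703125, -326.67388916015625), (147.7952880859375, 165.98313903808594), 89.54069519042969) 4.1500633288756035
top tray 189 ((539.5703735351562, -322.4868469238281), (143.67684936523438, 170.71250915527344), 89.26544952392578) 23.87456556282882
t 9.35 pos [ 534.3 -115.3  283.5] rpy [-180.    -0.  -174.8] q7 1.84 w 79.9 gf 0.0 F [-0.5  0.1  0.6]
dp [-42.1   1.5 140.5] yaw 0.2
```

View pics/w3.png

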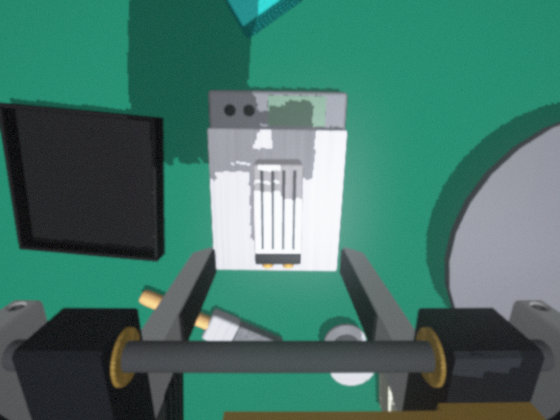

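The wrist view shows the module resting on its side at about (278,213), inside the platform (210–345 × 128–270), with the cap at (278,258). It has been let go. Now I get the tray's position without the crop limit, then descend on the terminal end.

```bash
python3 - <<'E'
from h import *
for n in("wrist","side","top"):
  c=dict(np.load(n+"3.npz"));W=cloud(c);X,Y,Z=np.moveaxis(W,-1,0)
  b=c["color"].max(-1);k=(b<60)&(abs(X-530)<130)&(Y<-190)&(Y>-500)&(Z<30)
  m=cv2.morphologyEx(np.nan_to_num(k).astype(np.uint8),cv2.MORPH_OPEN,np.ones((3,3)))
  nn,l,s,_=cv2.connectedComponentsWithStats(m);i=1+np.argmax(s[1:,4]);P=W[l==i]
  print(n,s[i],cv2.minAreaRect(P[:,:2].astype(np.float32)),np.median(P[P[:,2]<10][:,2]))
go(573.4,-111.5,144,5)
E
python3 -m crank '[{"gripper":80,"dp":[-20,0,5],"yaw":0},{"gripper":80,"dp":[-39,0,35],"yaw":0},{"gripper":80,"dp":[-39,0,70],"yaw":0},{"gripper":80,"dp":[-39,0,100],"yaw":0},{"gripper":80,"dp":[-39,0,125],"yaw":0},{"gripper":80,"dp":[-39,0,136],"yaw":0},{"gripper":80,"dp":[-39,0,139],"yaw":0},{"gripper":80,"dp":[-39,0,139],"yaw":0},{"gripper":80,"dp":[-39,0,139],"yaw":0}]'
```

```text
wrist [    0   104   164   156 22038] ((537.8447265625, -337.0535888671875), (170.15611267089844, 168.93280029296875), 89.60134887695312) 5.2403167220951445
side [ 279  277   78   56 2999] ((537.51123046875, -341.458251953125), (176.4066162109375, 168.48329162597656), 89.60212707519531) 4.590837307968741
top [ 360  184   56   55 2816] ((539.4044799804688, -335.914794921875), (170.55616760253906, 170.6990966796875), 89.27474975585938) 4.283249928407713
t 9.35 pos [ 534.3 -115.3  283.5] rpy [-180.    -0.  -174.8] q7 1.84 w 79.9 gf 0.0 F [-0.5  0.1  0.6]
dp [-39.3   0.3 139.5] yaw 0.2
time_s: 10.25
tcp_pos: [573.7, -111.9, 145.8]
eef_rot: [-3.141, 0.002, -3.051]
wrist_force: [0.1, -0.1, 1.4]
gripper_width: 80.0
grasp_force: 0.0
```

Tray centre is about (538,-337) with its floor at 5 mm. Next I close lightly on the terminal end.

```bash
python3 -m crank '[{"gripper":60,"dp":[0,0,0],"yaw":0},{"gripper":52,"dp":[0,0,0],"yaw":0},{"gripper":48,"dp":[0,0,0],"yaw":0},{"gripper":40,"dp":[0,0,0],"yaw":0},{"gripper":30,"dp":[0,0,0],"yaw":0},{"gripper":30,"dp":[0,0,0],"yaw":0},{"gripper":30,"dp":[0,0,0],"yaw":0}]' 8
python3 -m crank '[{"gripper":30,"dp":[1,0,-5],"yaw":0},{"gripper":30,"dp":[3,0,-11],"yaw":0},{"gripper":30,"dp":[6,0,-17],"yaw":0},{"gripper":30,"dp":[10,0,-24],"yaw":0},{"gripper":30,"dp":[14,0,-31],"yaw":0},{"gripper":30,"dp":[14,0,-31],"yaw":0},{"gripper":30,"dp":[14,0,-31],"yaw":0}]' 8
python3 - <<'E'
from h import *
c=capture("wrist");cv2.imwrite("pics/w4.png",c["color"])
c=capture("side");cv2.imwrite("pics/s4.png",cv2.resize(c["color"][190:310,190:350],None,fx=4,fy=4))
go(573.4,-111.5,144,5)
E
```

```text
time_s: 10.95
tcp_pos: [573.2, -111.7, 144.7]
eef_rot: [3.142, 0.0, -3.051]
wrist_force: [-1.4, -0.1, 3.7]
gripper_width: 45.7
grasp_force: 8.0
time_s: 11.65
tcp_pos: [559.2, -112.9, 175.9]
eef_rot: [-3.142, 0.001, -3.051]
wrist_force: [-0.2, -0.3, -4.4]
gripper_width: 45.8
grasp_force: 8.0
t 11.75 pos [ 559.2 -112.9  175.5] rpy [ 180.    -0.  -174.8] q7 1.89 w 46.1 gf 8.0 F [ 0.7 -0.2 -4. ]
dp [-14.3   0.1  31.4] yaw 0.2
```

View pics/s4.png

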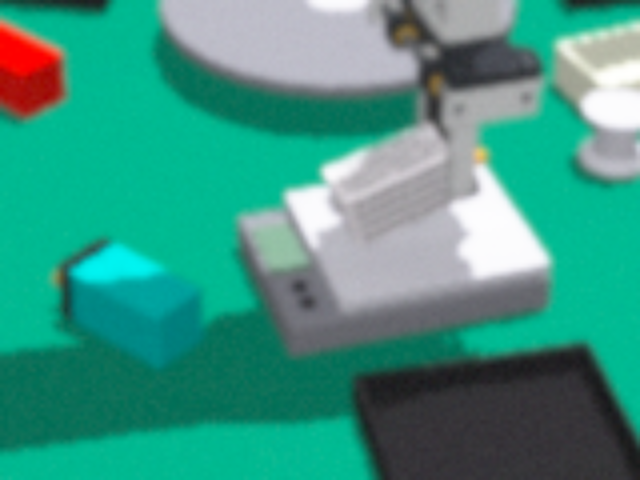

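The side crop shows the module pitching up in the fingers by some 25–30°, foot edge low at about (365,235) and studs at (480,155). I'll measure the tilt numerically and let it swing further.

```bash
cat >> h.py <<'E'
def tilt():
    o=get_obs();p=np.array(o["tcp_pos"]);yw=o["eef_rot"][2]
    c=capture("side");W=cloud(c)-p
    ux=-(W[...,0]*np.cos(yw)+W[...,1]*np.sin(yw));vy=W[...,0]*np.sin(yw)-W[...,1]*np.cos(yw)
    dz=W[...,2]+78
    k=(abs(vy+23)<7)&(ux>-110)&(ux<-9)&(abs(dz)<140)&(W[...,2]+p[2]>48)
    P=np.stack([ux[k],dz[k]],-1).astype(np.float32)
    print("n",k.sum(),"rect",cv2.minAreaRect(P) if k.sum()>5 else 0,"lowest",P[P[:,1].argmin()],"leftmost",P[P[:,0].argmin()],"q1",np.percentile(P,[2,98],axis=0).round(0).tolist())
    go(0,0,0,5)
E
python3 -c "from h import *;tilt()"
python3 -m crank '[{"gripper":30,"dp":[0,0,0],"yaw":0},{"gripper":30,"dp":[0,0,0],"yaw":0},{"gripper":30,"dp":[2,0,-2],"yaw":0},{"gripper":30,"dp":[4,0,-4],"yaw":0},{"gripper":30,"dp":[4,0,-4],"yaw":0}]' 6
python3 -c "from h import *;tilt()"
```

```text
n 400 rect ((-52.215606689453125, 45.1260871887207), (80.7275390625, 184.65065002441406), 3.7724533081054688) lowest [-73.88419  -48.828476] leftmost [-89.48481    -3.1352613] q1 [[-83.0, -43.0], [-11.0, 131.0]]
t 11.8 pos [ 559.2 -112.9  175.3] rpy [ 180.    -0.  -174.8] q7 1.89 w 45.7 gf 8.0 F [ 0.8 -0.  -4.1]
dp [546.6 163.2 175.5] yaw 0.2
time_s: 12.3
tcp_pos: [554.9, -113.5, 179.9]
eef_rot: [-3.142, 0.0, -3.051]
wrist_force: [-0.5, -0.5, -3.1]
gripper_width: 46.2
grasp_force: 6.0
n 396 rect ((-24.080514907836914, 35.462615966796875), (194.04554748535156, 75.6911849975586), 67.84280395507812) lowest [-56.013355 -52.754555] leftmost [-86.00169  -16.248747] q1 [[-82.0, -48.0], [-10.0, 129.0]]
t 12.35 pos [ 555.  -113.4  179.8] rpy [-180.     0.  -174.8] q7 1.89 w 46.0 gf 6.0 F [-0.8 -0.5 -1. ]
dp [542.5 163.2 179.8] yaw 0.2
```

It pivots at 6 N with the foot supported, so I continue along the arc.

```bash
sed -i 's/abs(dz)<140/(dz<30)\&(dz>-140)/' h.py
python3 -m crank '[{"gripper":30,"dp":[6,0,-7],"yaw":0},{"gripper":30,"dp":[12,0,-12],"yaw":0},{"gripper":30,"dp":[18,0,-17],"yaw":0},{"gripper":30,"dp":[25,0,-22],"yaw":0},{"gripper":30,"dp":[32,0,-25],"yaw":0},{"gripper":30,"dp":[39,0,-28],"yaw":0},{"gripper":30,"dp":[39,0,-28],"yaw":0},{"gripper":30,"dp":[39,0,-28],"yaw":0}]' 6
python3 - <<'E'
from h import *
tilt()
c=capture("side");cv2.imwrite("pics/s5.png",cv2.resize(c["color"][170:290,190:350],None,fx=4,fy=4))
E
```

```text
time_s: 13.15
tcp_pos: [516.4, -116.9, 207.7]
eef_rot: [3.142, 0.0, -3.051]
wrist_force: [-0.2, 0.1, -3.9]
gripper_width: 46.2
grasp_force: 6.0
n 336 rect ((-27.374492645263672, -35.535160064697266), (84.93636322021484, 51.85337448120117), 42.34046173095703) lowest [-44.669525 -78.62444 ] leftmost [-73.417786 -44.37345 ] q1 [[-69.0, -73.0], [-10.0, 4.0]]
t 13.2 pos [ 516.5 -116.8  207.6] rpy [-180.     0.  -174.8] q7 1.88 w 46.0 gf 6.0 F [-0.2 -0.1 -2.8]
dp [503.8 163.2 207.5] yaw 0.2
```

View pics/s5.png

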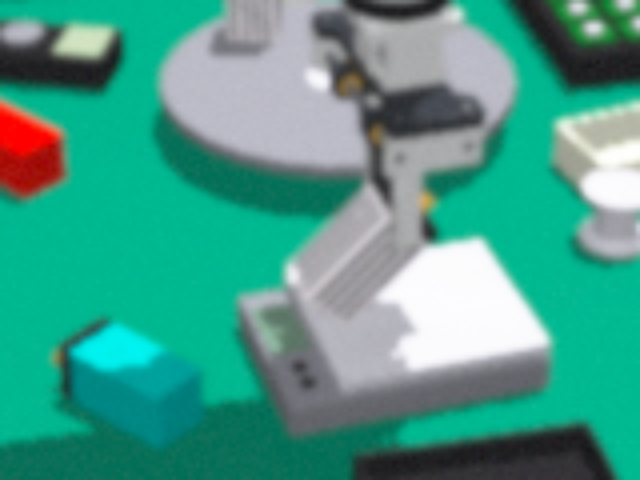

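The side crop shows the module at about 45°, its foot edge (345,315) slightly above the platform, so pad friction is holding it. I'll bring the foot back down and ease the grip.

```bash
python3 -m crank '[{"gripper":30,"dp":[0,0,2],"yaw":0},{"gripper":30,"dp":[0,0,4],"yaw":0},{"gripper":30,"dp":[0,0,6],"yaw":0},{"gripper":30,"dp":[0,0,6],"yaw":0}]' 6
python3 -m crank '[{"gripper":30,"dp":[0,0,0],"yaw":0},{"gripper":30,"dp":[0,0,0],"yaw":0},{"gripper":30,"dp":[3,0,-2],"yaw":0},{"gripper":30,"dp":[6,0,-4],"yaw":0},{"gripper":30,"dp":[9,0,-5],"yaw":0},{"gripper":30,"dp":[12,0,-6],"yaw":0},{"gripper":30,"dp":[12,0,-6],"yaw":0}]' 4
python3 - <<'E'
from h import *
tilt()
E
```

```text
time_s: 13.65
tcp_pos: [516.6, -116.9, 201.4]
eef_rot: [-3.142, 0.0, -3.051]
wrist_force: [1.8, -0.1, -2.4]
gripper_width: 45.8
grasp_force: 6.0
time_s: 14.35
tcp_pos: [504.1, -118.0, 207.9]
eef_rot: [3.142, 0.0, -3.051]
wrist_force: [-0.4, -0.7, -0.2]
gripper_width: 45.7
grasp_force: 4.0
n 314 rect ((-21.798599243164062, -38.93079376220703), (87.30999755859375, 50.82229995727539), 49.731605529785156) lowest [-28.666744 -80.963806] leftmost [-64.95327 -58.94882] q1 [[-60.0, -76.0], [-10.0, 4.0]]
t 14.4 pos [ 504.3 -118.   207.9] rpy [-180.     0.  -174.8] q7 1.88 w 46.0 gf 4.0 F [0.  0.6 1. ]
dp [491.6 163.2 207.7] yaw 0.2
```

```bash
python3 -m crank '[{"gripper":30,"dp":[4,0,-1],"yaw":0},{"gripper":30,"dp":[8,0,-2],"yaw":0},{"gripper":30,"dp":[12,0,-3],"yaw":0},{"gripper":30,"dp":[16,0,-3.5],"yaw":0},{"gripper":30,"dp":[20,0,-4],"yaw":0},{"gripper":30,"dp":[24,0,-4],"yaw":0},{"gripper":30,"dp":[24,0,-4],"yaw":0},{"gripper":30,"dp":[24,0,-4],"yaw":0}]' 4
python3 - <<'E'
from h import *
tilt()
E
```

```text
time_s: 15.2
tcp_pos: [480.4, -120.2, 211.6]
eef_rot: [3.142, -0.0, -3.051]
wrist_force: [-0.9, -0.2, 2.3]
gripper_width: 46.0
grasp_force: 4.0
n 231 rect ((-28.42467498779297, -28.147689819335938), (112.60518646240234, 38.709373474121094), 89.55531311035156) lowest [-11.9119005 -84.58014  ] leftmost [-48.10082 -69.49008] q1 [[-43.0, -82.0], [-9.0, 9.0]]
t 15.25 pos [ 480.5 -120.1  211.6] rpy [ 180.    -0.  -174.8] q7 1.88 w 45.7 gf 4.0 F [-0.5 -0.1  3.1]
dp [467.6 163.2 211.7] yaw 0.2
```

```bash
python3 -m crank '[{"gripper":30,"dp":[4,0,-0.2],"yaw":0},{"gripper":30,"dp":[8,0,-0.3],"yaw":0},{"gripper":30,"dp":[12,0,-0.3],"yaw":0},{"gripper":30,"dp":[16,0,-0.2],"yaw":0},{"gripper":30,"dp":[20,0,0],"yaw":0},{"gripper":30,"dp":[24,0,0.5],"yaw":0},{"gripper":30,"dp":[28,0,1],"yaw":0},{"gripper":30,"dp":[30,0,1.5],"yaw":0},{"gripper":30,"dp":[30,0,1.5],"yaw":0}]' 4
python3 - <<'E'
from h import *
tilt()
c=capture("side");cv2.imwrite("pics/s6.png",cv2.resize(c["color"][170:290,190:350],None,fx=4,fy=4))
E
```

```text
time_s: 16.15
tcp_pos: [450.3, -122.9, 210.1]
eef_rot: [3.141, -0.0, -3.051]
wrist_force: [-1.4, -0.2, -0.3]
gripper_width: 46.2
grasp_force: 4.0
n 103 rect ((-26.353471755981445, -50.89173889160156), (137.3916015625, 67.8123550415039), 50.86383056640625) lowest [ -9.215518 -83.55061 ] leftmost [-96.01115 -82.77509] q1 [[-22.0, -82.0], [-9.0, 14.0]]
t 16.2 pos [ 450.4 -122.9  210.1] rpy [ 180.    -0.  -174.8] q7 1.88 w 46.2 gf 4.0 F [-1.4  0.5  1.2]
dp [437.4 163.1 210.3] yaw 0.2
```

View pics/s6.png

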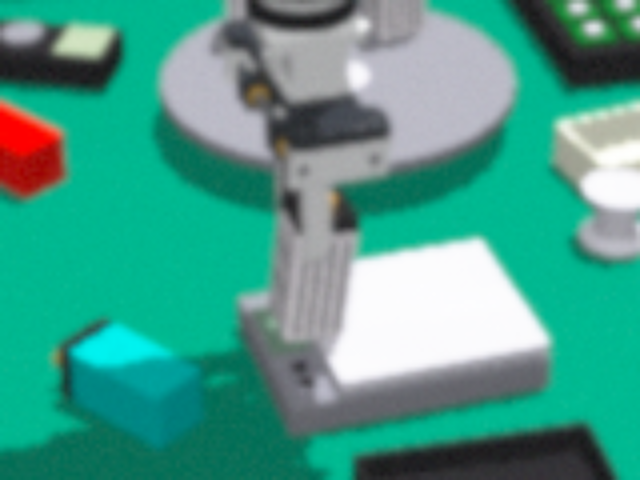

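The crop shows the module standing upright in the fingers at (320,270), studs up, near the platform edge. I'll firm the grip and lift it to the tray.

```bash
python3 -m crank '[{"gripper":30,"dp":[0,0,0],"yaw":0},{"gripper":30,"dp":[0,0,0],"yaw":0},{"gripper":30,"dp":[0,0,0],"yaw":0},{"gripper":30,"dp":[0,0,-6],"yaw":0},{"gripper":30,"dp":[0,0,-20],"yaw":0},{"gripper":30,"dp":[0,0,-40],"yaw":0},{"gripper":30,"dp":[0,0,-58],"yaw":0},{"gripper":30,"dp":[0,0,-70],"yaw":0},{"gripper":30,"dp":[0,0,-70],"yaw":0},{"gripper":30,"dp":[0,0,-70],"yaw":0}]' 25
python3 - <<'E'
from h import *
tilt()
go(538,-337,280,5.2)
E
```

```text
time_s: 17.25
tcp_pos: [450.5, -122.8, 279.7]
eef_rot: [3.142, -0.0, -3.051]
wrist_force: [-0.2, 0.1, -4.8]
gripper_width: 46.1
grasp_force: 25.0
n 105 rect ((-15.323888778686523, -27.752845764160156), (111.97949981689453, 12.464974403381348), 89.8326416015625) lowest [-10.324479 -83.75743 ] leftmost [-21.695257 -75.29085 ] q1 [[-21.0, -83.0], [-9.0, 18.0]]
t 17.3 pos [ 450.3 -122.8  279.4] rpy [ 180.    -0.  -174.8] q7 1.83 w 45.6 gf 25.0 F [ 0.9 -0.3 -3.8]
dp [437.1 163.1 279.8] yaw 0.2
t 17.3 pos [ 450.3 -122.8  279.4] rpy [ 180.    -0.  -174.8] q7 1.83 w 45.6 gf 25.0 F [ 0.9 -0.3 -3.8]
dp [ -67.9 -221.3   -0.7] yaw 0.0
```

```bash
python3 -m crank '[{"gripper":30,"dp":[-4,-12,0],"yaw":0},{"gripper":30,"dp":[-12,-38,0],"yaw":0},{"gripper":30,"dp":[-21,-68,0],"yaw":0},{"gripper":30,"dp":[-31,-100,0],"yaw":0},{"gripper":30,"dp":[-41,-132,0],"yaw":0},{"gripper":30,"dp":[-50,-164,0],"yaw":0},{"gripper":30,"dp":[-59,-192,0],"yaw":0},{"gripper":30,"dp":[-65,-212,0],"yaw":0},{"gripper":30,"dp":[-68,-221,0],"yaw":0},{"gripper":30,"dp":[-68,-221,0],"yaw":0},{"gripper":30,"dp":[-68,-221,0],"yaw":0}]' 25
python3 -m crank '[{"gripper":30,"dp":[0,0,15],"yaw":0},{"gripper":30,"dp":[0,0,38],"yaw":0},{"gripper":30,"dp":[0,0,62],"yaw":0},{"gripper":30,"dp":[0,0,82],"yaw":0},{"gripper":30,"dp":[0,0,94],"yaw":0},{"gripper":30,"dp":[0,0,100],"yaw":0},{"gripper":30,"dp":[0,0,102],"yaw":0},{"gripper":30,"dp":[0,0,103],"yaw":0},{"gripper":30,"dp":[0,0,103],"yaw":0},{"gripper":30,"dp":[0,0,103],"yaw":0}]' 25
python3 - <<'E'
from h import *
c=capture("side");cv2.imwrite("pics/s7.png",cv2.resize(c["color"][190:340,250:410],None,fx=4,fy=4))
tilt()
E
```

```text
time_s: 18.4
tcp_pos: [538.1, -336.2, 279.4]
eef_rot: [3.141, -0.001, -3.051]
wrist_force: [-0.5, 1.6, -3.5]
gripper_width: 45.5
grasp_force: 25.0
time_s: 19.4
tcp_pos: [538.6, -337.0, 177.8]
eef_rot: [-3.141, 0.001, -3.051]
wrist_force: [-0.6, 0.6, -3.3]
gripper_width: 46.1
grasp_force: 25.0
n 79 rect ((-11.351602554321289, -13.27761459350586), (76.87010192871094, 8.923998832702637), 85.05497741699219) lowest [-19.110083 -51.184986] leftmost [-19.110083 -51.184986] q1 [[-18.0, -51.0], [-9.0, 23.0]]
t 19.5 pos [ 538.5 -336.9  177.6] rpy [-180.     0.  -174.8] q7 2.33 w 46.1 gf 25.0 F [-0.5  0.8 -3.8]
dp [505.9 384.4 177.1] yaw 0.2
```

View pics/s7.png

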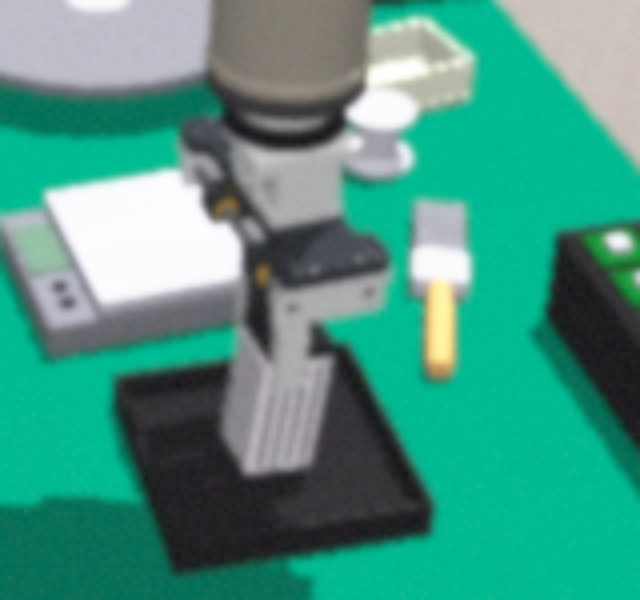

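The module is held upright over the tray floor at about (275,415) in the crop. I creep down until it touches.

```bash
python3 -m crank '[{"gripper":30,"dp":[0,0,1],"yaw":0},{"gripper":30,"dp":[0,0,2],"yaw":0},{"gripper":30,"dp":[0,0,3],"yaw":0},{"gripper":30,"dp":[0,0,3],"yaw":0}]' 10
python3 -m crank '[{"gripper":30,"dp":[0,0,0.5],"yaw":0},{"gripper":30,"dp":[0,0,1],"yaw":0},{"gripper":30,"dp":[0,0,1.5],"yaw":0},{"gripper":30,"dp":[0,0,1.5],"yaw":0}]' 8
```

```text
time_s: 19.9
tcp_pos: [538.3, -336.8, 173.9]
eef_rot: [3.141, -0.0, -3.051]
wrist_force: [0.2, -0.2, -4.0]
gripper_width: 46.1
grasp_force: 10.0
time_s: 20.3
tcp_pos: [538.4, -336.9, 173.1]
eef_rot: [-3.142, 0.0, -3.051]
wrist_force: [-1.9, 2.4, 5.1]
gripper_width: 46.3
grasp_force: 8.0
```

```bash
python3 -m crank '[{"gripper":30,"dp":[0,0,0],"yaw":0},{"gripper":30,"dp":[0,0,0.6],"yaw":0},{"gripper":30,"dp":[0,0,1.2],"yaw":0},{"gripper":30,"dp":[0,0,1.2],"yaw":0}]' 4
python3 -m crank '[{"gripper":48,"dp":[0,0,0],"yaw":0},{"gripper":52,"dp":[0,0,0],"yaw":0},{"gripper":60,"dp":[0,0,0],"yaw":0},{"gripper":80,"dp":[0,0,0],"yaw":0},{"gripper":90,"dp":[0,0,0],"yaw":0},{"gripper":90,"dp":[0,0,0],"yaw":0},{"gripper":90,"dp":[0,0,-25],"yaw":0},{"gripper":90,"dp":[0,0,-55],"yaw":0},{"gripper":90,"dp":[0,0,-90],"yaw":0},{"gripper":90,"dp":[0,0,-120],"yaw":0},{"gripper":90,"dp":[0,0,-120],"yaw":0},{"gripper":90,"dp":[0,0,-120],"yaw":0}]'
python3 - <<'E'
from h import *
c=capture("side");cv2.imwrite("pics/s8.png",cv2.resize(c["color"][140:340,210:410],None,fx=3,fy=3))
go(0,0,0,5)
for n in("wrist","top"):
  W=cloud(capture(n));X,Y,Z=np.moveaxis(W,-1,0)
  k=(abs(X-538)<70)&(abs(Y+337)<70)&(Z>96)&(Z<112)
  if k.any():print(n,cv2.minAreaRect(W[k][:,:2].astype(np.float32)),np.median(Z[k]))
  k=(abs(X-560)<160)&(abs(Y-245)<170)&(Z>135)&(Z<152);print("uprights px",k.sum())
E
```

```text
time_s: 20.7
tcp_pos: [538.5, -336.9, 171.8]
eef_rot: [-3.141, 0.0, -3.051]
wrist_force: [-1.7, 1.3, 5.0]
gripper_width: 46.0
grasp_force: 4.0
time_s: 21.9
tcp_pos: [538.5, -336.8, 291.8]
eef_rot: [-3.141, 0.001, -3.051]
wrist_force: [0.5, 0.3, 0.4]
gripper_width: 89.8
grasp_force: 0.0
t 21.95 pos [ 538.2 -336.6  290.9] rpy [ 180.    -0.  -174.8] q7 2.28 w 89.9 gf 0.0 F [ 0.1  0.3 -0.2]
dp [505.3 383.9 291.2] yaw 0.2
wrist ((536.7822875976562, -335.6067199707031), (45.3472785949707, 45.98447036743164), 5.443092346191406) 105.08752283034153
uprights px 0
top ((525.5496215820312, -315.44390869140625), (13.909562110900879, 19.142562866210938), 57.83220672607422) 103.15958132873254
uprights px 459
```

View pics/s8.png

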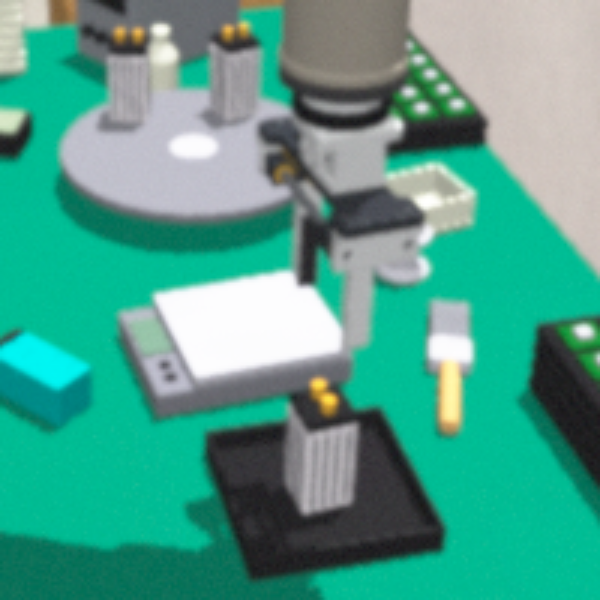

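The module stands upright in the tray at (322,450), terminals up, at (537,-336) with its top at 105 mm. Both standing modules, at (128,80) and (235,75), are still upright on the turntable, and the gripper is clear. I hand it in.

```bash
python3 -c "from plant import job_done;print(job_done())"
```

```text
the job is handed in; nothing more can be done
None
```

The module lay released on its side on the scale for over a second and now stands upright, terminals up, in the tray; the other two modules still stand on the turntable, and the job was handed in at about 22 s (no verdict was returned).

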